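# Seat the keyed timer dial on a dryer console

### The arm

A 7-joint arm with a two-finger parallel gripper is mounted at the origin on the work surface. World frame = base frame: x ahead of the robot, y to its left, z up, the work surface at z = 0. Lengths are in mm, angles in rad, forces in N, time in s.
With the tool pointing down it reaches from about 425 to 950 mm from the base axis. Payload 4.7 kg.
Tool frame: the origin (TCP) lies midway between the tips of the shut fingers; the grasp point (between the pads) lies 19 mm behind it; z points along the fingers, x is the direction in which the jaws open and shut, and the axes are right-handed (so a half turn about z gives the same grasp; the last joint's range is limited). The gripper opens to 85 mm and grips with 20 to 120 N. Pads are 22 mm wide; open, the fingers measure 114 mm over their backs; the gripper's body (76 mm by 85 mm) begins 54 mm behind the grasp point. The pads swing forward as they close: fully open they stand 13 mm farther back than shut.
Start: joints at [-0.029, 0.469, -0.049, 1.532, 0.024, 1.141, -0.082], TCP at [675.017, 0.046, 231.335] pointing down, gripper open.
Joint ranges: [-2.59, 2.59], [-0.33, 1.99], [-1.39, 1.29], [0.1, 2.45], [-1.04, 4.18], [0.21, 1.99], [-2.66, 2.66]. Speed limits (rad/s): [2.57, 2.57, 3.14, 3.14, 3.14, 3.14, 3.14].

### API

Orientations are given as a unit quaternion [x, y, z, w].
In Python, from plant import r gives the robot as it stands.
- The arm moves only by the tool move_arm, never from a script. Its argument "targets" is a list of rows, each an object with "travel": the shift along the tool's x, y, z in cm, a list of three; "twist": the turn about the tool's z in degrees; "jaw": the finger opening in cm, from 0 to 8.54. A call has 1 to 12 rows; each row shifts and turns the pose as measured when the row begins, along the tool's axes as they then stand; what a row does not reach is not made up. A row lasts 1/8 s, in which the tool goes at most 62.5 mm and 10.7 degrees, less where a joint would pass 70% of its speed; a pose out of reach is approached as far as the arm can. A call with a gripper value outside its range is refused whole. The fingers move at their own pace and stop on an object; "force" is the grip in N (left out, the last holds). Time passes only in rows, so rows that do not move let the fingers close. It gives the time, the measured TCP pose, the force and the opening at its end, in the units of the state.
- r.get_state(): the state, without advancing time (a new reading comes with each control period).
- r.read_camera(name): name is "scene" or "side" or "wrist"; returns a dict with "pixels" (400x640x3 uint8, red, green, blue), "fx", "fy", "cx", "cy" (pixels), "T" (4x4, takes a point from camera to world coordinates). Camera axes: x right, y up, looking along -z (the intrinsics and any distortion apply to the point x, -y, -z); pixel columns grow to the right and rows downward; lengths in mm; the calibration is good to about 2 mm. A picture is of the moment at which its call begins. There is no depth.
- r.finish_job(): hands the job in, once; it reports no verdict.
Trained networks look in a picture, given as the dict that the camera call returned (one of the last four; its "shot" number tells which), for a name from the list of things; names that differ only in an ending like _2 or _b are one class to them, and where a whole thing is asked for, a point or a joint stands for the part that bears it (a point fixed in the world has none). Each returns a list of dicts, best first, with "score" (0 to 1); they miss things now and then, are a little off and sometimes report something else, mostly with a low value. They report only what shows in the picture. A call takes as long as a camera call.
- r.search_frame(name, picture): "xy" ([column, row] in pixels, amid what is visible of it).
- r.outline_of(name, picture): "mask" (400x640 bool, what is visible of it) and "xy" ([column, row] in pixels, amid what is visible of it).
- r.place_of(name, picture): "xy" ([column, row] in pixels: a listed point, or the origin of a listed thing).
The state is a dict: "clock": time; "joints": joint angles; "dq": joint speeds; "joint_torque": joint torques, N m; "tool_pos": TCP position; "eef_rot": TCP orientation; "contact_force": force on the tool from outside, world axes, zero at the start; "ft_torque": the same for the moment, N m; "width": finger opening in mm.
Only numpy, scipy, OpenCV 4.12 (cv2) and the standard library are available. Lean on these libraries where they do the work, as an engineer would, in place of code of your own. Each camera call takes 0.05 s, during which the arm holds its last target.

### The job

The big blue timer dial on the dryer's control console stands proud because its notch is not over the orange locating key. With a fingertip, push the dial's white tab sideways to turn the dial, either way round, until the notch lies over the key, then press the dial straight down until it is fully home, and move clear. Do not pinch the tab or pull the dial up; leave the other knob and the things lying about where they are.

Things in the scene. Friction and masses are not known exactly. Their poses are not given: they have to be found in the camera images.
- console: White dryer control console lying face up and fixed on the counter: a box 170 (x) by 340 (y) by 50 mm high. Origin on the counter under the dial's axis; in its own frame the box spans x -85..85 mm and y -100..240 mm, and its face is at height 50 mm. The key lies on the +x side of the dial, the heat knob 155 mm away on the +y side.
- dial (a joint): Turning of the blue dial about its vertical axis (rad), anticlockwise seen from above is positive. 0 or any whole number of turns: notch centred over the key. It turns freely either way for more than a full turn; stiff enough to stay where it is left (0.03 N m, about 1 N at the tab).
- dial_seat (a joint): How far the dial has been pressed down its spindle (m): 0 at the start (standing proud, underside 11 mm above the console's face), 0.010 fully home (underside 1 mm above the face). A push fit: it takes about 7 N to slide it, straight down at any spot on the dial, and it stays where it is left. With the notch off the key, it stops on the key at about 0.0025. Negative: pulled up.
- dial_hub (a point): Middle of the top of the dial's round hub (blue with a grey spot, 26 mm across), on the dial's axis: the natural place to press. The dial is a blue disc 110 mm across and 8 mm thick; the hub stands 10 mm above the disc's top face, so at the start this point is 79 mm above the counter, and 69 mm when home.
- dial_notch (a point): Middle of the notch on the disc's top face, 50 mm from the axis: a slot 16 mm wide cut in from the rim to 38 mm from the axis. It lies exactly opposite the tab.
- dial_tab (a point): Middle of the tab's top edge, 33 mm from the axis. The tab is a white upright radial rib on the disc's top face, reaching from 20 to 46 mm from the axis, 16 mm thick overall; its core (6 mm) stands 18 mm above the disc's face and its two sides 13 mm. Push it sideways with a fingertip just above the disc's face (69 mm above the counter at the start).
- key_mid (a point): Top of the orange locating key on the console's face, 50 mm from the dial's axis. The key is a fixed rounded rib lying radially from 40 to 68 mm from the axis, 8 mm wide and 8.5 mm high; its outer end shows beyond the dial's rim. The notch has 4 mm of play over it on each side.
- tab_left: One long side of the dial's tab, an upright white face 26 by 13 mm (the anticlockwise side seen from above); turns with the dial. Origin at its lower edge, on the disc's face.
- tab_right: The other long side of the tab (the clockwise side), the same size.
- heat_knob (a joint): The console's smaller white knob, 44 mm high and 36 mm across on a grey 60 mm base, its axis 155 mm from the dial's towards the console's +y end and 25 mm to its +x side. 0 as it stands (rad). Leave it.
- screwdriver: Screwdriver lying on the counter near the console's -x side. Bystander; origin under its middle.
- spare_knob: Small black round knob, 34 mm across and 20 mm high, standing on the console's face near its +y end. Bystander; origin under its middle.
- clothes_peg: Wooden clothes peg, 70 by 12 by 12 mm, lying on the console's face between dial and spare knob. Bystander; origin under its middle.
- detergent: Amber bottle, 68 mm across and 190 mm high. Bystander; origin under its middle.
- tablet_jar: White jar with a blue cap, 80 mm across and 120 mm high. Bystander; origin under its middle.
- screw_cup: Small steel cup, 70 mm across and 60 mm high. Bystander; origin under its middle.
- lint_brush: Brush lying on the counter beside the console, on its +x side. Bystander; origin under its middle.

How it is judged (in metres and radians):
On the way, in this order (a step that is already met when the one before it is completed fails the run):
1. the notch was turned over the key while the dial still stood proud (horizontal distance between dial_notch and key_mid below 0.008 m and value of joint dial_seat below 0.006 m).
2. the dial was pressed home over the key (horizontal distance between dial_notch and key_mid below 0.006 m and value of joint dial_seat above 0.0085 m), for 0.1 s.
At the end, for the whole second after the job is handed in: The dial is pressed down at least 8.5 of its 10 mm, its notch within 6 mm of the key's middle, the dial at rest; nothing else moved by more than 30 mm (heat knob under 0.2 rad) (all of step 2 and linear speed of tab_left below 0.01 m/s); the robot touches nothing.
It fails at once if the dial was pulled up on its spindle by more than 4 mm (value of joint dial_seat below -0.004 m).
It fails at once if the dial's tab was pinched between two fingers (over 2 N on both its sides at once) (contact force between the fingers and tab_left above 2 N and contact force between the fingers and tab_right above 2 N).
It fails at once if the heat knob was turned by more than 0.2 rad (value of joint heat_knob above 0.2 rad).
It fails at once if something lying about was lifted or moved by more than 30 mm (distance of any of screwdriver, spare_knob, clothes_peg, detergent, tablet_jar, screw_cup, lint_brush from where it was at the start of the episode above 0.03 m).
It also fails if it takes over 51 s, if anything falls off the work surface, if the arm or the gripper's body presses on something with over 40 N, if the wrist force passes 120 N, or if a joint passes its speed limit or range.

## Working session

There is one attempt and no reset: what is moved stays moved. The work goes in short steps, Python scripts to look and compute and a tool call to move; the robot and the scene stay as the last step left them, time stands still between calls to the robot, and variables do not carry over. Pictures are saved under pics/ and viewed, and the job is handed in when it is done.

Besides the shell and the picture viewer there is one more tool, called after ">>>" in YAML: its name, and indented under it one key for each argument. move_arm: Moves the arm, as the interface text tells. Its arguments: {"type":"object","properties":{"targets":{"type":"array","items":{"type":"object","properties":{"travel":{"type":"array","items":{"type":"number"}},"twist":{"type":"number"},"jaw":{"type":"number"}}}},"force":{"type":"number"}},"required":["targets"]}

```bash
ls; mkdir -p pics
cat > h.py <<'E'
import numpy as np, cv2
from plant import r
def ray(p,xy):
    x=(xy[0]-p["cx"])/p["fx"]; y=(xy[1]-p["cy"])/p["fy"]
    T=np.array(p["T"]); return T[:3,3], T[:3,:3]@np.array([x,-y,-1.0])
def at(p,xy,z):
    o,d=ray(p,xy); return o+d*(z-o[2])/d[2]
def proj(p,w):
    T=np.array(p["T"]); c=T[:3,:3].T@(np.array(w)-T[:3,3])
    return [p["cx"]+p["fx"]*c[0]/-c[2], p["cy"]-p["fy"]*c[1]/-c[2]]
def save(p,n): cv2.imwrite("pics/"+n,p["pixels"][:,:,::-1])
E
python3 - <<'E'
from h import *
s=r.get_state(); print({k:np.round(v,3) for k,v in s.items()})
for c in ["scene","side","wrist"]:
    p=r.read_camera(c); save(p,c+"0.png"); print(c,[k for k in p], p["fx"],np.round(p["T"],2).tolist())
    for n,z in [("dial_hub",79),("dial_notch",69),("dial_tab",87),("key_mid",58.5),("heat_knob",94),("spare_knob",50),("clothes_peg",50)]:
        for q in r.place_of(n,p)[:2] if n!="heat_knob" else r.search_frame(n,p)[:2]: print(n,round(q["score"],2),np.round(q["xy"],1),np.round(at(p,q["xy"],z),1))
E
```

```text
pics
{'clock': np.float64(0.0), 'joints': array([-0.029,  0.469, -0.049,  1.534,  0.024,  1.141, -0.082]), 'dq': array([-0.001,  0.   ,  0.001,  0.002, -0.   ,  0.   ,  0.001]), 'joint_torque': array([ 1.0000e-03, -5.1032e+01, -4.6000e-02, -2.3772e+01,  1.1000e-02,
        7.0000e-03,  0.0000e+00]), 'tool_pos': array([6.74398e+02, 1.10000e-02, 2.30228e+02]), 'eef_rot': array([ 1.   ,  0.   , -0.001,  0.   ]), 'contact_force': array([-0.57 ,  0.587, -0.032]), 'ft_torque': array([-0.023,  0.058,  0.029]), 'width': np.float64(85.155)}
scene ['pixels', 'fx', 'fy', 'cx', 'cy', 'T', 'shot'] 496.18278073710576 [[0.69, -0.48, 0.54, 1533.1], [0.72, 0.46, -0.52, -909.85], [-0.0, 0.75, 0.66, 1266.23], [0.0, 0.0, 0.0, 1.0]]
dial_hub 0.85 [320.3 200.7] [538.7   8.7  79. ]
dial_notch 0.84 [308.6 208.6] [532.6 -43.4  69. ]
dial_tab 0.55 [325.7 192.1] [524.1  49.6  87. ]
heat_knob 0.41 [359.2 193.3] [619.4 127.5  94. ]
spare_knob 0.53 [386.8 149.8] [470.9 455.4  50. ]
spare_knob 0.46 [338.7 238.4] [700.6 -57.2  50. ]
clothes_peg 0.72 [300.1 202.3] [469.2 -29.1  50. ]
clothes_peg 0.55 [336.3 184.3] [
[... 404 characters left out ...]
326.8 205.2] [539.8  40.7  58.5]
heat_knob 0.6 [287.  214.7] [567.9 169.8  94. ]
spare_knob 0.68 [283.5 241.3] [531.1 217.2  50. ]
clothes_peg 0.69 [310.2 233.9] [499.1 146.   50. ]
wrist ['pixels', 'fx', 'fy', 'cx', 'cy', 'T', 'shot'] 322.63526827915155 [[1.0, 0.0, -0.0, 673.82], [-0.0, 0.96, 0.28, 69.89], [0.0, -0.28, 0.96, 374.33], [0.0, 0.0, 0.0, 1.0]]
dial_hub 0.73 [175.6 171.7] [536.8  12.2  79. ]
dial_notch 0.73 [184.  217.8] [534.6 -36.6  69. ]
dial_tab 0.79 [168.3 140.8] [537.6  41.4  87. ]
key_mid 0.63 [234.5 177. ] [585.4   2.8  58.5]
heat_knob 0.77 [214.5   8.2] [590.  143.3  94. ]
heat_knob 0.72 [245.  175.1] [604.7  12.1  94. ]
clothes_peg 0.65 [120.6  16.7] [491.7 148.   50. ]
```

Run:
```python
import cv2
a=cv2.imread("pics/scene0.png")[100:300,200:460];b=cv2.imread("pics/side0.png")[120:320,200:460]
cv2.imwrite("pics/ab.png",cv2.resize(cv2.vconcat([a,b]),None,fx=1.5,fy=1.5))
```

```text
(no output)
```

View pics/ab.png

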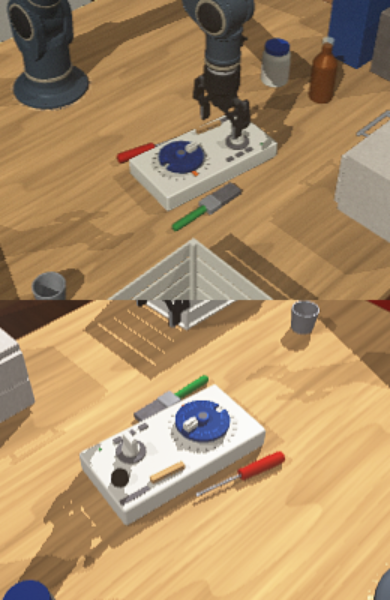

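View pics/wrist0.png

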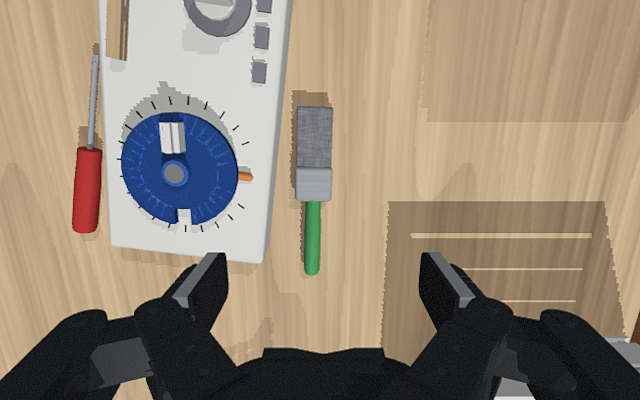

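The wrist view is the clearest. The dial hub is near (175,172), with the white tab at (172,138), the notch at (184,218) and the key's orange end at (245,176). The notch is about 90° clockwise of the key, so I'll push the tab anticlockwise. First I'll shut the fingers and move nearer to measure.

>>> move_arm:
  targets:
    - {"travel": [-5, -1, 0], "twist": 0, "jaw": 0}
    - {"travel": [-5, -1, 0], "twist": 0, "jaw": 0}
    - {"travel": [0, 0, 0], "twist": 0, "jaw": 0}
    - {"travel": [0, 0, 0], "twist": 0, "jaw": 0}
    - {"travel": [0, 0, 0], "twist": 0, "jaw": 0}
    - {"travel": [0, 0, 0], "twist": 0, "jaw": 0}

```text
clock: 1.95
tool_pos: [575.0, 19.8, 230.7]
eef_rot: [1.0, -0.001, 0.001, 0.0]
contact_force: [0.6, 0.1, -0.3]
width: -0.4
```

```bash
cat > m.py <<'E'
from h import *
import sys
def meas(tag):
    s=r.get_state(); print(np.round(s["clock"],2),np.round(s["tool_pos"],1),np.round(s["eef_rot"],3),np.round(s["contact_force"],1),round(float(s["width"]),1))
    obs={}
    for c in ["wrist","scene","side"]:
        p=r.read_camera(c); save(p,c+tag+".png")
        for n,z in [("dial_hub",79),("dial_notch",69),("dial_tab",87),("key_mid",58.5)]:
            q=r.place_of(n,p)
            if q: q=q[0]; print(c,n,round(q["score"],2),np.round(q["xy"],1),np.round(at(p,q["xy"],z),1))
        if c=="wrist":
            im=p["pixels"].astype(int); R,G,B=im[...,0],im[...,1],im[...,2]
            o=((R>170)&(R-B>110)&(R-G>60)&(G>70)).astype(np.uint8)
            n_,l,st,ce=cv2.connectedComponentsWithStats(o)
            for i in range(1,n_):
                if st[i,4]>8: print("orange",st[i],ce[i],np.round(at(p,ce[i],56),1))
            b=((B>90)&(B-R>50)).astype(np.uint8)
            n_,l,st,ce=cv2.connectedComponentsWithStats(b); i=1+np.argmax(st[1:,4])
            cs=cv2.findContours((l==i).astype(np.uint8),0,2)[0]; h=cv2.convexHull(max(cs,key=len))
            w=np.array([at(p,x[0],67)[:2] for x in h]); (cx,cy),rad=cv2.minEnclosingCircle(w.astype(np.float32)); print("disc",cx,cy,rad, st[i])
if __name__=="__main__": meas(sys.argv[1])
E
python3 m.py 1
```

```text
1.95 [575.   19.8 230.7] [ 1.    -0.001  0.001  0.   ] [ 0.6  0.1 -0.3] -0.4
wrist dial_hub 0.89 [282.  194.9] [535.2   9.9  79. ]
wrist dial_notch 0.95 [284.9 236.8] [535.2 -36.9  69. ]
wrist dial_tab 0.86 [283.  159.7] [538.3  44.6  87. ]
wrist key_mid 0.56 [334.  195.9] [585.2   3.2  58.5]
orange [340 193  11   7  54] [344.48148148 196.33333333] [596.   2.  56.]
disc 534.6124877929688 10.487743377685547 55.636104583740234 [ 227  134  113  109 8196]
scene dial_hub 0.93 [320.9 202.7] [548.2   2.8  79. ]
scene dial_notch 0.61 [311.9 208.7] [541.2 -35.2  69. ]
scene dial_tab 0.77 [326.2 191.6] [523.4  52.9  87. ]
side dial_hub 0.86 [332.1 197.6] [537.6  21.2  79. ]
side dial_notch 0.96 [345.8 191.1] [534.7 -35.7  69. ]
side dial_tab 0.91 [326.3 202. ] [531.4  51.5  87. ]
```

View pics/wrist1.png

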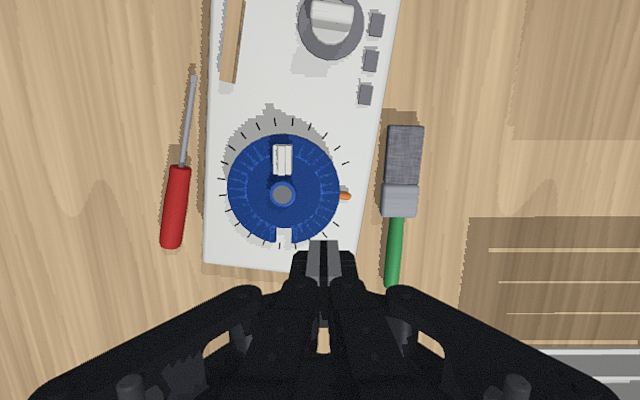

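Dial axis ≈ (535,10.5), fitted disc radius 55.6 mm (55 expected). The key is at about -7.7°, the notch at about -90° and the tab at about 88°, so the dial needs about +82°. The shut fingertip is at (325,245) in the picture. Next I'll lower it on the tab's +x side.

>>> move_arm:
  targets:
    - {"travel": [-0.6, -2.6, 2], "twist": 0, "jaw": 0}
    - {"travel": [0, 0, 5], "twist": 0, "jaw": 0}
    - {"travel": [0, 0, 5], "twist": 0, "jaw": 0}
    - {"travel": [0, 0, 2.5], "twist": 0, "jaw": 0}
    - {"travel": [0, 0, 1], "twist": 0, "jaw": 0}
    - {"travel": [0, 0, 0], "twist": 0, "jaw": 0}

```text
clock: 3.45
tool_pos: [571.2, 47.3, 73.9]
eef_rot: [1.0, -0.001, 0.004, -0.0]
contact_force: [-0.4, 0.1, -0.3]
width: -0.2
```

```bash
python3 m.py 2
```

```text
3.45 [571.2  47.3  73.9] [ 1.    -0.001  0.004 -0.   ] [-0.4  0.1 -0.3] -0.2
wrist dial_hub 0.67 [157.4  42.5] [505.6 141.4  79. ]
wrist dial_tab 0.71 [249.4 281. ] [536.7  41.8  87. ]
disc 501.1688232421875 33.635650634765625 36.791202545166016 [ 153  221   81  105 5179]
scene dial_hub 0.7 [320.3 201.4] [541.5   6.1  79. ]
scene dial_notch 0.92 [311.1 209. ] [540.4 -38.4  69. ]
scene dial_tab 0.85 [327.8 192.8] [532.3  52.5  87. ]
side dial_hub 0.62 [332.7 197.9] [535.5  20.7  79. ]
side dial_notch 0.55 [347.2 192.4] [527.9 -34.7  69. ]
side dial_tab 0.92 [328.3 201.5] [528.8  45.9  87. ]
side key_mid 0.32 [359.  242.4] [380.3  73.6  58.5]
```

View pics/wrist2.png

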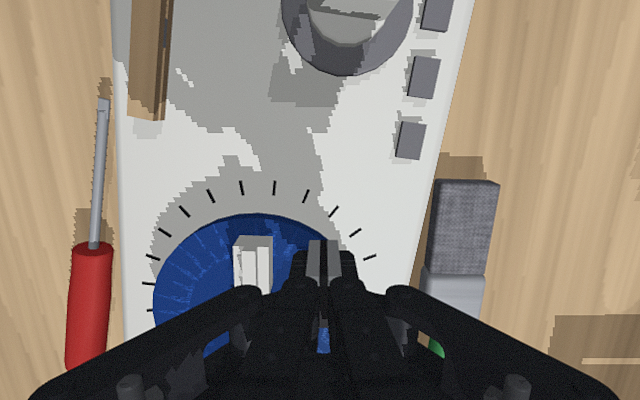

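The fingertip at (325,245) stands about 15 mm to the right of the tab at (252,265), clear of everything. I'll close the gap and begin the arc.

>>> move_arm:
  targets:
    - {"travel": [-0.8, 0.1, 0.15], "twist": 0, "jaw": 0}
    - {"travel": [-0.8, 0, 0], "twist": 0, "jaw": 0}
    - {"travel": [-0.5, -0.17, 0], "twist": -8, "jaw": 0}
    - {"travel": [-0.5, -0.17, 0], "twist": -8, "jaw": 0}
    - {"travel": [0, 0, 0], "twist": 0, "jaw": 0}

```text
clock: 4.82
tool_pos: [544.0, 50.2, 72.8]
eef_rot: [0.99, 0.143, 0.006, -0.0]
contact_force: [-0.0, 0.4, 0.1]
width: 0.3
```

```bash
python3 m.py 3
```

```text
4.82 [544.   50.2  72.8] [ 0.99   0.143  0.006 -0.   ] [-0.   0.4  0.1] 0.3
wrist dial_tab 0.81 [276.6 277.6] [523.6  41.3  87. ]
disc 494.63958740234375 27.181547164916992 33.27284622192383 [ 183  220   80   92 4018]
scene dial_hub 0.7 [319.9 202.5] [544.9   0.9  79. ]
scene dial_notch 0.95 [314.5 213.2] [565.2 -44.6  69. ]
scene dial_tab 0.79 [321.7 191.3] [510.7  42.1  87. ]
side dial_hub 0.78 [335.8 196.4] [533.5   9.6  79. ]
side dial_notch 0.72 [339.9 185.5] [564.3 -40.2  69. ]
side dial_tab 0.58 [331.9 205.5] [510.4  49.4  87. ]
```

View pics/wrist3.png

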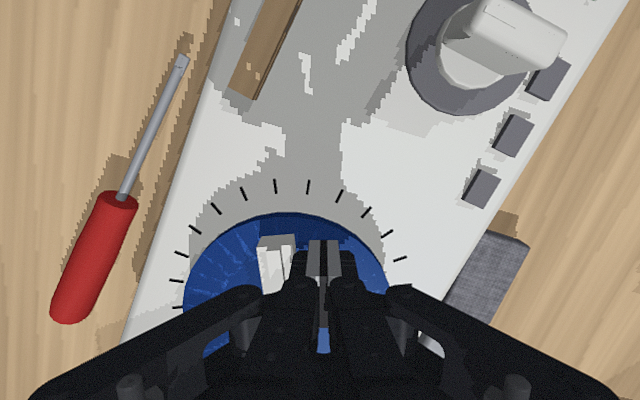

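The tab, at (275,265), is turning with the fingertip and is now at about 106°. I'll continue the arc.

>>> move_arm:
  targets:
    - {"travel": [-0.57, -0.25, 0], "twist": -9, "jaw": 0}
    - {"travel": [-0.57, -0.25, 0], "twist": -9, "jaw": 0}
    - {"travel": [-0.57, -0.25, 0], "twist": -9, "jaw": 0}
    - {"travel": [-0.57, -0.25, 0], "twist": -9, "jaw": 0}
    - {"travel": [0, 0, 0], "twist": 0, "jaw": 0}

```text
clock: 6.2
tool_pos: [522.1, 48.9, 73.1]
eef_rot: [0.893, 0.45, 0.009, 0.002]
contact_force: [-0.6, -0.4, 1.2]
width: 0.1
```

```bash
python3 m.py 4
```

```text
6.2 [522.1  48.9  73.1] [0.893 0.45  0.009 0.002] [-0.6 -0.4  1.2] 0.1
wrist dial_tab 0.88 [273.6 276.5] [509.6  29.4  87. ]
orange [ 63 153   8   5  13] [ 66.46153846 155.38461538] [408.5 -24.1  56. ]
orange [ 39 156  23  12  78] [ 49.83333333 162.38461538] [406.  -33.3  56. ]
disc 496.9446716308594 2.4054794311523438 38.700809478759766 [ 176  214   98  102 5222]
scene dial_hub 0.76 [317.9 201.1] [534.3   0.9  79. ]
scene dial_notch 0.61 [321. 212.] [576.6 -23.6  69. ]
scene dial_tab 0.9 [318.6 192.5] [507.8  29.2  87. ]
side dial_hub 0.95 [335.4 196.8] [533.1  11.7  79. ]
side dial_notch 0.94 [329.8 184.3] [589.7 -21.2  69. ]
side dial_tab 0.96 [336.3 205.9] [500.5  41.4  87. ]
```

View pics/wrist4.png

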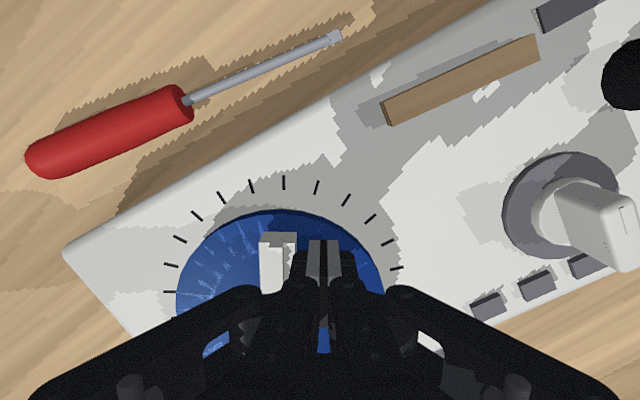

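The tab at (275,265) is still flush with the finger, at about 143°. About 27° of arc is left before the fine check.

>>> move_arm:
  targets:
    - {"travel": [-0.57, -0.25, 0], "twist": -9, "jaw": 0}
    - {"travel": [-0.57, -0.25, 0], "twist": -9, "jaw": 0}
    - {"travel": [-0.45, -0.2, 0], "twist": -7, "jaw": 0}
    - {"travel": [0, 0, 0], "twist": 0, "jaw": 0}

```text
clock: 7.45
tool_pos: [508.6, 40.4, 73.1]
eef_rot: [0.769, 0.639, 0.01, 0.003]
contact_force: [0.2, -0.7, 0.1]
width: 0.1
```

```bash
python3 m.py 5
```

```text
7.45 [508.6  40.4  73.1] [0.769 0.639 0.01  0.003] [ 0.2 -0.7  0.1] 0.1
wrist dial_tab 0.97 [275.6 272.8] [504.1  19.2  87. ]
orange [ 90  57  52  12 267] [112.79026217  62.74531835] [402.5 -36.9  56. ]
orange [143  64   7   4   9] [146.11111111  65.33333333] [406.3 -22.5  56. ]
disc 506.9433288574219 -8.304302215576172 43.37214660644531 [ 172  211  120  106 5970]
scene dial_hub 0.69 [317.6 201.8] [536.3  -2.5  79. ]
scene dial_notch 0.58 [323.7 211. ] [579.4 -13.   69. ]
scene dial_tab 0.8 [314.9 193.3] [501.7  16.3  87. ]
side dial_hub 0.77 [337.7 197.3] [527.    8.2  79. ]
side dial_notch 0.95 [324.7 191.4] [578.4  12.   69. ]
side dial_tab 0.83 [339.3 204.8] [497.6  32.   87. ]
side key_mid 0.58 [356.9 242.7] [383.6  78.5  58.5]
```

View pics/wrist5.png

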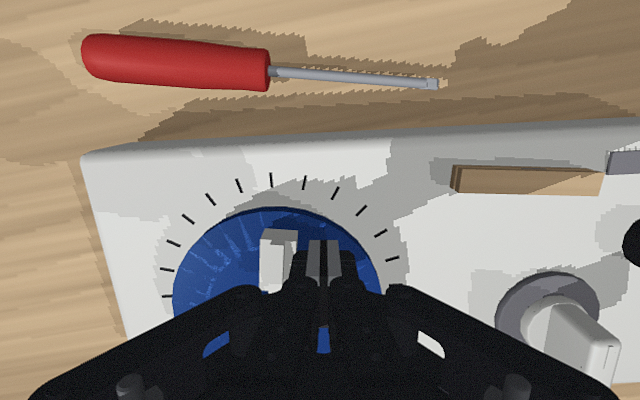

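The tab at (275,260) is now around 165–169°. I'll back off and rise for a clear look at the notch and key.

>>> move_arm:
  targets:
    - {"travel": [0.8, 0, 0], "twist": 0, "jaw": 0}
    - {"travel": [0, 0, -5], "twist": 0, "jaw": 0}
    - {"travel": [0, 2, -5], "twist": 0, "jaw": 0}
    - {"travel": [-2, 5, -2], "twist": 0, "jaw": 0}
    - {"travel": [-2, 0, 0], "twist": 0, "jaw": 0}
    - {"travel": [0, 0, 0], "twist": 0, "jaw": 0}

```text
clock: 8.95
tool_pos: [571.7, -1.2, 197.8]
eef_rot: [0.767, 0.641, 0.01, 0.003]
contact_force: [-1.4, 0.2, 0.1]
width: -0.2
```

```bash
python3 m.py 6
```

```text
8.95 [571.7  -1.2 197.8] [0.767 0.641 0.01  0.003] [-1.4  0.2  0.1] -0.2
wrist dial_hub 0.56 [326.6 146.3] [534.3   9.3  79. ]
wrist dial_notch 0.81 [324.1 202.8] [583.9  -1.5  69. ]
wrist dial_tab 0.89 [333.2 105.3] [503.9  19.5  87. ]
orange [326 190   8  27 126] [329.35714286 203.38095238] [589.5   2.7  56. ]
disc 535.3569946289062 10.7711763381958 55.51082229614258 [  263    75   131   133 11905]
scene dial_hub 0.84 [316.3 201.6] [532.3  -5.2  79. ]
scene dial_notch 0.58 [324.4 210.8] [580.4 -10.5  69. ]
scene dial_tab 0.65 [312.7 191.8] [489.8  16.3  87. ]
side dial_hub 0.97 [335.3 195.5] [537.1   8.1  79. ]
side dial_notch 0.73 [323.  188.9] [589.8   8.3  69. ]
side dial_tab 0.89 [342.2 203.4] [495.6  21.9  87. ]
side key_mid 0.57 [335.2 216.5] [491.   54.2  58.5]
```

View pics/wrist6.png

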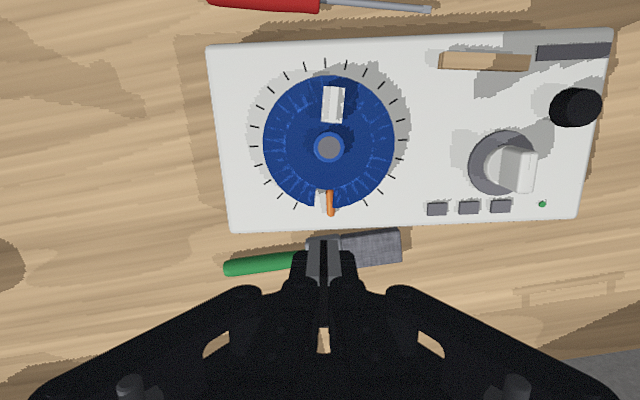

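Run:
```python
from h import *
p=r.read_camera("wrist"); c=p["pixels"][60:225,250:410,::-1]
cv2.imwrite("pics/z6.png",cv2.resize(c,None,fx=3.6,fy=3.6,interpolation=cv2.INTER_NEAREST))
im=p["pixels"].astype(int);R,G,B=im[...,0],im[...,1],im[...,2]
# hub grey spot centre
m=(abs(R-B)<25)&(R>80)&(R<170); 
ys,xs=np.nonzero(m[130:165,310:346]); print("spot",xs.mean()+310,ys.mean()+130,len(xs), at(p,[xs.mean()+310,ys.mean()+130],79))
C=np.array([535,10.5])
o=((R>170)&(R-B>80)&(R-G>40)).astype(np.uint8); 
for y in range(184,222):
    print(y,''.join('o' if o[y,x] else 'b' if B[y,x]-R[y,x]>40 else '.' for x in range(308,342)))
```

```text
spot 327.7027027027027 147.32972972972973 370 [535.12289878  10.90457267  79.        ]
184 bbbbbbbbbbbbbbbbbbbbbbbbbbbbbbbbbb
185 bbbbbbbbbbbbbbbbbbbbbbbbbbbbbbbbbb
186 bbbbbbbbbbbbbbbbbbbbbbbbbbbbbbbbbb
187 bbbbbbbbbbbbbbbbbbbbbbbbbbbbbbbbbb
188 bbbbbbbbbbbbbbbbbbbbbbbbbbbbbbbbbb
189 bbbbbbb......bbbbbbbbbbbbbbbbbbbbb
190 bbbbbbb............oo....bbbbbbbbb
191 bbbbbb.............ooo...bbbbbbbbb
192 bbbbbb.............oooo..bbbbbbbbb
193 bbbbbb............ooooo..bbbbbbbbb
194 bbbbbb............ooooo..bbbbbbbbb
195 bbbbbb...........oooooo.bbbbbbbbbb
196 bbbbbb...........oooooo.bbbbbbbbbb
197 bbbbb............oooooo.bbbbbbbbbb
198 bbbbb............oooooo.bbbbbbbbbb
199 bbbbb............oooooo.bbbbbbbbbb
200 bbbbb.............ooooo.bbbbbbbbbb
201 bbbbb.............ooooo.bbbbbbbbbb
202 bbbbb.............ooooo.bbbbbbbbbb
203 bbbbb.............ooooo.bbbbbbbbbb
204 bbbbb.............ooooo.bbbbbbbbbb
205 bbbbb.............ooooo.bbbbbbbbbb
206 ...bb.............ooooo.bbbbbbbbbb
207 ..................ooooo.bbbbbbbb..
208 ..................oooooo....bb....
209 ..................ooooooo.........
210 ..................ooooooo.........
211 ..................ooooooo.........
212 ..................ooooooo.........
213 ..................ooooooo.........
214 ..................ooooooo.........
215 ...................oooooo.........
216 ....................oooo..........
217 ..................................
218 ..................................
219 ..................................
220 ..................................
221 ..................................
```

View pics/z6.png

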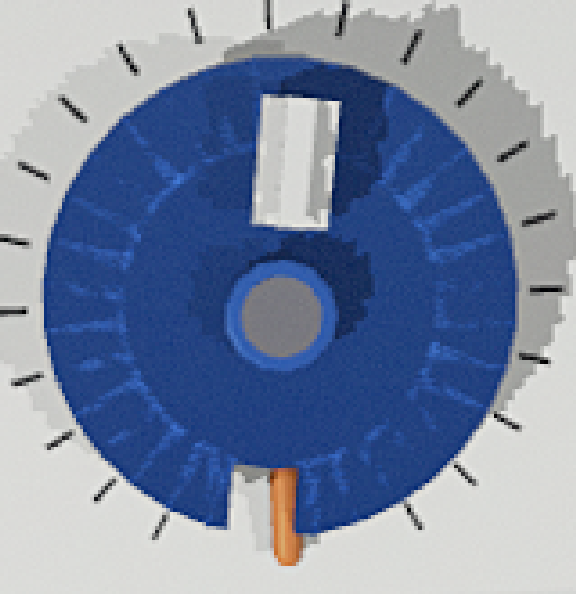

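Run:
```python
from h import *
p=r.read_camera("wrist")
C=np.array([535.1,10.8])
for n,xy,z in [("notch",(322.6,197),69),("notch",(322.1,203),69),("key",(329.1,212),58.5),("key",(328.0,198),58.5),("tab",(332.8,103),87)]:
    w=at(p,xy,z)[:2]-C; print(n,w,np.hypot(*w),np.degrees(np.arctan2(w[1],w[0])))
```

```text
notch [ 43.29142193 -11.68877627] 44.841662583893 -15.10968903461653
notch [ 48.63352723 -13.08709815] 50.36359904063412 -15.061299630808895
key [61.65408845 -8.76449184] 62.27393467116666 -8.090723266362563
key [48.19272632 -7.46422199] 48.767340298811284 -8.804172565658943
tab [-33.04571867   9.49419932] 34.38254416031736 163.97037833124273
```

The notch is about 16 mm wide and centred at -15 to -16°, with the key at -8.5°, so it needs about 7° more anticlockwise. The tab, at 164°, agrees. I'll go back beside the tab and push about 4–5 mm further.

>>> move_arm:
  targets:
    - {"travel": [2, -3.5, 0], "twist": 0, "jaw": 0}
    - {"travel": [2, -3.5, 0], "twist": 0, "jaw": 0}
    - {"travel": [0, 0, 5], "twist": -2, "jaw": 0}
    - {"travel": [0, 0, 5], "twist": 0, "jaw": 0}
    - {"travel": [0, 0, 2], "twist": 0, "jaw": 0}
    - {"travel": [0, 0, 0], "twist": 0, "jaw": 0}

```text
clock: 10.55
tool_pos: [513.1, 54.0, 76.0]
eef_rot: [0.755, 0.656, 0.013, 0.005]
contact_force: [0.3, 0.2, 1.3]
width: 0.0
```

>>> move_arm:
  targets:
    - {"travel": [-0.8, -0.2, 0.25], "twist": 0, "jaw": 0}
    - {"travel": [-0.5, 0, 0], "twist": 0, "jaw": 0}
    - {"travel": [-0.5, 0, 0], "twist": 0, "jaw": 0}
    - {"travel": [0, 0, 0], "twist": 0, "jaw": 0}

```text
clock: 11.05
tool_pos: [510.7, 35.0, 76.4]
eef_rot: [0.755, 0.655, 0.015, 0.007]
contact_force: [0.3, -0.8, 0.1]
width: 0.1
```

```bash
python3 m.py 7
```

```text
11.05 [510.7  35.   76.4] [0.755 0.655 0.015 0.007] [ 0.3 -0.8  0.1] 0.1
wrist dial_tab 0.67 [285.4 261. ] [503.4  18.4  87. ]
orange [106  40  46  14 224] [126.29910714  46.46875   ] [402.2 -39.3  56. ]
disc 535.22705078125 10.374078750610352 55.85464096069336 [ 181  201  208  110 8536]
scene dial_hub 0.75 [320.1 199.4] [533.   13.1  79. ]
scene dial_notch 0.92 [329.4 212.1] [597.7  -2.3  69. ]
scene dial_tab 0.7 [316.6 190.5] [494.3  31.7  87. ]
scene key_mid 0.42 [314.4 189.6] [459.6  52.   58.5]
side dial_hub 0.77 [334.6 198.9] [528.7  19.6  79. ]
side dial_notch 0.78 [324.5 190.2] [582.5   8.9  69. ]
side dial_tab 0.98 [339.7 203. ] [501.7  26.1  87. ]
side key_mid 0.26 [182.3 307.1] [542.  520.9  58.5]
```

View pics/wrist7.png

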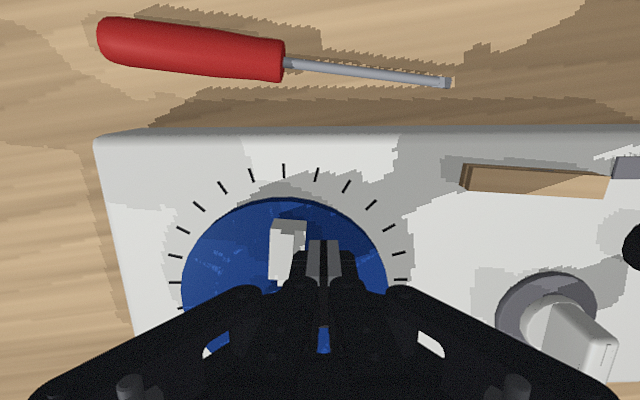

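The tab (275–305, 222–280) still leans clockwise relative to the finger and has barely moved. I'll push another ~4 mm.

>>> move_arm:
  targets:
    - {"travel": [-0.2, 0, 0.15], "twist": 0, "jaw": 0}
    - {"travel": [-0.25, 0, 0], "twist": 0, "jaw": 0}
    - {"travel": [0, 0, 0], "twist": 0, "jaw": 0}

```text
clock: 12.18
tool_pos: [509.9, 33.1, 74.9]
eef_rot: [0.755, 0.656, 0.016, 0.006]
contact_force: [-1.3, -0.8, 1.6]
width: -0.3
```

```bash
python3 m.py 8
```

```text
12.18 [509.9  33.1  74.9] [0.755 0.656 0.016 0.006] [-1.3 -0.8  1.6] -0.3
wrist dial_tab 0.78 [288.5 263.7] [503.5  17.8  87. ]
orange [107  41  48  12 218] [128.5733945   46.49082569] [402.1 -39.7  56. ]
disc 507.90460205078125 -10.338873863220215 42.85026550292969 [ 184  203  115  108 6206]
scene dial_hub 0.66 [232.4 299.3] [ 681.7 -482.3   79. ]
scene dial_notch 0.68 [328.5 207.8] [579.   11.2  69. ]
scene dial_tab 0.72 [313.7 195.7] [508.6   4.   87. ]
side dial_hub 0.62 [333.2 197. ] [537.1  17.   79. ]
side dial_tab 0.79 [342.1 204.5] [492.8  25.3  87. ]
```

View pics/wrist8.png

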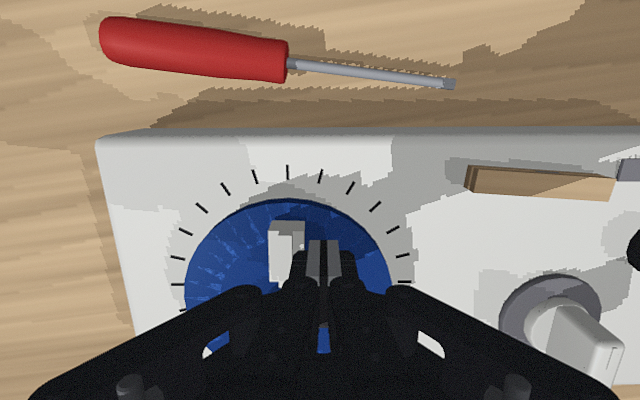

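The tab (268–303, 222–280) has turned a few degrees. I estimate about 167°, so it needs about 3 mm more.

>>> move_arm:
  targets:
    - {"travel": [-0.3, 0, 0], "twist": 0, "jaw": 0}
    - {"travel": [-0.2, 0, 0], "twist": 0, "jaw": 0}
    - {"travel": [0, 0, 0], "twist": 0, "jaw": 0}

```text
clock: 13.3
tool_pos: [509.3, 29.4, 74.9]
eef_rot: [0.754, 0.656, 0.017, 0.006]
contact_force: [-0.4, 0.8, 1.3]
width: 0.2
```

>>> move_arm:
  targets:
    - {"travel": [0.8, 0, 0], "twist": 0, "jaw": 0}
    - {"travel": [0, 0, -5], "twist": 0, "jaw": 0}
    - {"travel": [0, 2, -5], "twist": 0, "jaw": 0}
    - {"travel": [-2, 5, -2], "twist": 0, "jaw": 0}
    - {"travel": [-2, 0, 0], "twist": 0, "jaw": 0}
    - {"travel": [0, 0, 0], "twist": 0, "jaw": 0}

```text
clock: 14.05
tool_pos: [571.5, -13.3, 198.3]
eef_rot: [0.754, 0.657, 0.015, 0.005]
contact_force: [-0.5, 0.5, 0.1]
width: -0.0
```

```bash
python3 m.py 9
python3 - <<'E'
from h import *
p=r.read_camera("wrist"); c=p["pixels"][60:225,250:410,::-1]
cv2.imwrite("pics/z9.png",cv2.resize(c,None,fx=3.6,fy=3.6,interpolation=cv2.INTER_NEAREST))
im=p["pixels"].astype(int);R,G,B=im[...,0],im[...,1],im[...,2]
o=((R>170)&(R-B>80)&(R-G>40)).astype(np.uint8); 
for y in range(180,225):
    print(y,''.join('o' if o[y,x] else 'b' if B[y,x]-R[y,x]>40 else '.' for x in range(300,350)))
E
```

```text
14.05 [571.5 -13.3 198.3] [0.754 0.657 0.015 0.005] [-0.5  0.5  0.1] -0.0
wrist dial_hub 0.73 [345.3 143.8] [534.9  11.3  79. ]
wrist dial_notch 0.78 [344.4 200.9] [586.    5.4  69. ]
wrist dial_tab 0.95 [345.  101.5] [502.4  14.2  87. ]
orange [338 196   7  18 101] [341.25742574 204.42574257] [593.2   2.7  56. ]
disc 535.2791137695312 10.88158130645752 55.368568420410156 [  278    72   132   132 11866]
scene dial_hub 0.82 [319.7 201.8] [541.6   3.   79. ]
scene dial_notch 0.98 [328.4 206.8] [574.9  14.7  69. ]
scene dial_tab 0.78 [314.9 192.5] [498.4  19.4  87. ]
side dial_hub 0.93 [333.8 197.6] [534.1  17.5  79. ]
side dial_notch 0.57 [325.1 191.2] [578.2  10.6  69. ]
side dial_tab 0.84 [341.6 203.5] [496.6  23.5  87. ]
180 bbbbbbbbbbbbbbbbbbbbbbbbbbbbbbbbbbbbbbbbbbbbbbbbbb
181 bbbbbbbbbbbbbbbbbbbbbbbbbbbbbbbbbbbbbbbbbbbbbbbbbb
182 bbbbbbbbbbbbbbbbbbbbbbbbbbbbbbbbbbbbbbbbbbbbbbbbbb
183 bbbbbbbbbbbbbbbbbbbbbbbbbbbbbbbbbbbbbbbbbbbbbbbbbb
184 bbbbbbbbbbbbbbbbbbbbbbbbbbbbbbbbbbbbbbbbbbbbbbbbbb
185 bbbbbbbbbbbbbbbbbbbbbbbbbbbbbbbbbbbbbbbbbbbbbbbbbb
186 bbbbbbbbbbbbbbbbbbbbbbbbbbbbbbbbbb
[... 1406 characters left out ...]
...........................oooooo.......
213 .......................................ooo........
214 ..................................................
215 ..................................................
216 ..................................................
217 ..................................................
218 ..................................................
219 ..................................................
220 ..................................................
221 ..................................................
222 ..................................................
223 ..................................................
224 ..................................................
```

View pics/z9.png

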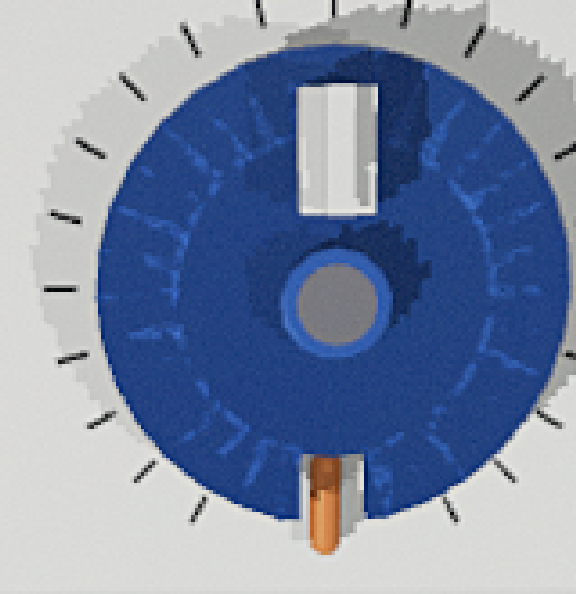

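Run:
```python
from h import *
p=r.read_camera("wrist")
C=np.array([535.1,10.8])
for n,xy,z in [("notch",(250+332/3.6,60+490/3.6),69),("key",(339.4,208),58.5),("key",(339.4,201),58.5),("tab",(250+338/3.6,60+150/3.6),87),("hub",(250+336.5/3.6,60+304/3.6),79)]:
    w=at(p,xy,z)[:2]-C; print(n,w,np.hypot(*w),np.degrees(np.arctan2(w[1],w[0])))
```

```text
notch [46.49511443 -5.34335732] 46.80114457087063 -6.555841304644667
key [60.82022306 -8.85881997] 61.46200634759448 -8.2871862260619
key [54.08142128 -8.05710917] 54.67830589982124 -8.473662556281306
tab [-32.55886989   3.78160567] 32.77774473500473 173.37496789219495
hub [0.31010356 0.30338179] 0.4338256891488918 44.37225283383841
```

The notch is at -6.6° and the key at -8.4°, an offset of about 1.6 mm, inside the 4 mm play. The picture shows orange well inside the notch at (340,200). Next I'll go over the hub and press.

>>> move_arm:
  targets:
    - {"travel": [1.9, -3.75, 0], "twist": 0, "jaw": 0}
    - {"travel": [0, 0, 5], "twist": 0, "jaw": 0}
    - {"travel": [0, 0, 4.5], "twist": 0, "jaw": 0}
    - {"travel": [0, 0, 1], "twist": 0, "jaw": 0}
    - {"travel": [0, 0, 0], "twist": 0, "jaw": 0}

```text
clock: 15.52
tool_pos: [542.4, 13.9, 93.5]
eef_rot: [0.753, 0.658, 0.018, 0.007]
contact_force: [1.1, 0.9, 0.9]
width: 0.1
```

>>> move_arm:
  targets:
    - {"travel": [-0.4, -0.5, 0], "twist": 0, "jaw": 0}
    - {"travel": [0, 0, 0.8], "twist": 0, "jaw": 0}
    - {"travel": [0, 0, 0], "twist": 0, "jaw": 0}

```text
clock: 15.9
tool_pos: [539.3, 10.2, 88.3]
eef_rot: [0.753, 0.657, 0.021, 0.009]
contact_force: [-0.2, 0.0, 0.1]
width: -0.3
```

```bash
python3 m.py 10 | head -8;python3 - <<'E'
import cv2
a=[cv2.resize(cv2.imread(f"pics/{c}10.png")[y:y+90,x:x+110],None,fx=5,fy=3*5/5 and 5,interpolation=0) for c,y,x in [("scene",150,270)]]
cv2.imwrite("pics/z10.png",a[0])
E
```

```text
15.9 [539.3  10.2  88.3] [0.753 0.657 0.021 0.009] [-0.2  0.   0.1] -0.3
wrist dial_hub 0.79 [323.  241.4] [534.3  10.6  79. ]
wrist dial_tab 0.62 [322.9 185.8] [502.9  14.7  87. ]
disc 535.5740966796875 10.841445922851562 55.629554748535156 [  221   131   204   164 19193]
scene dial_hub 0.57 [320.4 199.9] [535.7  12.   79. ]
scene dial_notch 0.85 [329.  211.7] [595.2  -1.9  69. ]
scene dial_tab 0.72 [311.9 193.3] [494.1   8.4  87. ]
side dial_hub 0.96 [334.5 198.2] [530.9  17.7  79. ]
```

View pics/wrist10.png

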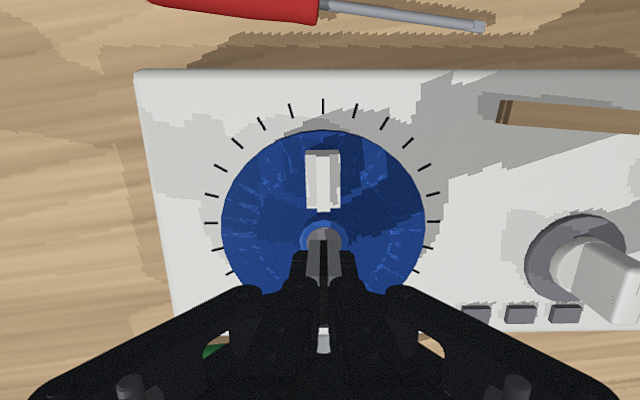

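View pics/z10.png

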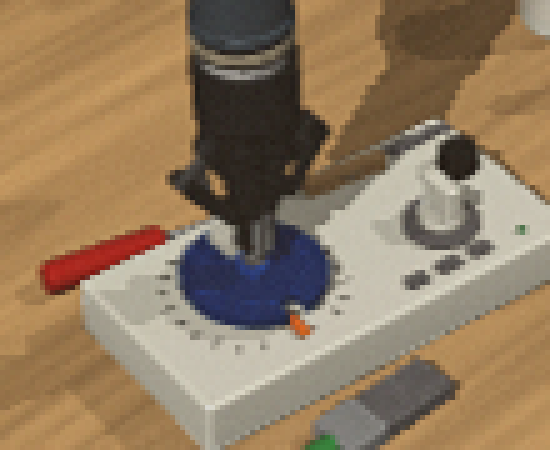

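The fingertip at (323,232) is over the hub, clear of the tab at (323,180). Pressing straight down.

>>> move_arm:
  targets:
    - {"travel": [0, 0, 0.8], "twist": 0, "jaw": 0}
    - {"travel": [0, 0, 0.5], "twist": 0, "jaw": 0}
    - {"travel": [0, 0, 0.5], "twist": 0, "jaw": 0}
    - {"travel": [0, 0, 0.5], "twist": 0, "jaw": 0}

```text
clock: 17.15
tool_pos: [540.4, 10.5, 68.3]
eef_rot: [0.753, 0.657, 0.019, 0.01]
contact_force: [-16.6, -2.4, 57.0]
width: 0.3
```

The tip is at z=68.3 with 57 N, which fits the dial being home. Now I'll hold briefly and move clear.

>>> move_arm:
  targets:
    - {"travel": [0, 0, 0], "twist": 0, "jaw": 0}
    - {"travel": [0, 0, -1], "twist": 0, "jaw": 0}
    - {"travel": [0, 0, -5], "twist": 0, "jaw": 0}
    - {"travel": [0, 2, -5], "twist": 0, "jaw": 0}
    - {"travel": [-2, 4, -2], "twist": 0, "jaw": 0}
    - {"travel": [0, 0, 0], "twist": 0, "jaw": 0}

```text
clock: 17.9
tool_pos: [592.2, -19.0, 205.0]
eef_rot: [0.753, 0.658, 0.018, 0.01]
contact_force: [-1.3, 0.0, -0.9]
width: -0.2
```

```bash
python3 m.py 11
python3 - <<'E'
import cv2
a=cv2.imread("pics/wrist11.png")[50:250,230:450]; b=cv2.imread("pics/side11.png")[170:230,300:366]
cv2.imwrite("pics/z11.png",cv2.hconcat([cv2.resize(a,(440,400),interpolation=0),cv2.resize(b,(360,400),interpolation=0)]))
E
```

```text
17.9 [592.2 -19.  205. ] [0.753 0.658 0.018 0.01 ] [-1.3  0.  -0.9] -0.2
wrist dial_hub 0.92 [348.2 112.5] [533.4  10.5  79. ]
wrist dial_notch 0.7 [347.7 170. ] [582.4   5.5  69. ]
wrist dial_tab 0.62 [347.4  71.1] [503.2  12.5  87. ]
wrist key_mid 0.66 [344.6 167.9] [582.6   3.6  58.5]
orange [341 161   8  27 155] [344.6        173.69677419] [588.6   3.1  56. ]
disc 534.5574340820312 10.114054679870605 53.552642822265625 [  283    43   128   132 11561]
scene dial_hub 0.63 [319.7 203. ] [546.4  -1.5  79. ]
scene dial_notch 0.63 [329.8 212.3] [599.5  -2.   69. ]
scene dial_tab 0.6 [312.7 195.5] [505.2   2.1  87. ]
side dial_hub 0.66 [333.5 200.1] [527.5  25.4  79. ]
side dial_tab 0.63 [400.7 136. ] [ 577.7 -358.    87. ]
side key_mid 0.59 [323.8 195.4] [575.3  18.8  58.5]
```

View pics/z11.png

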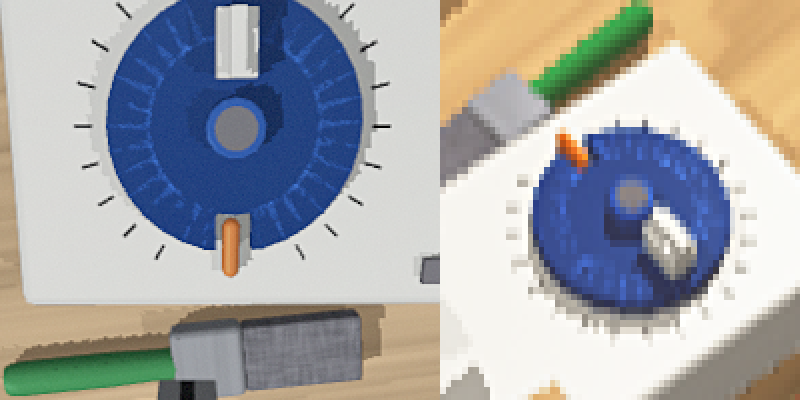

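View pics/wrist11.png

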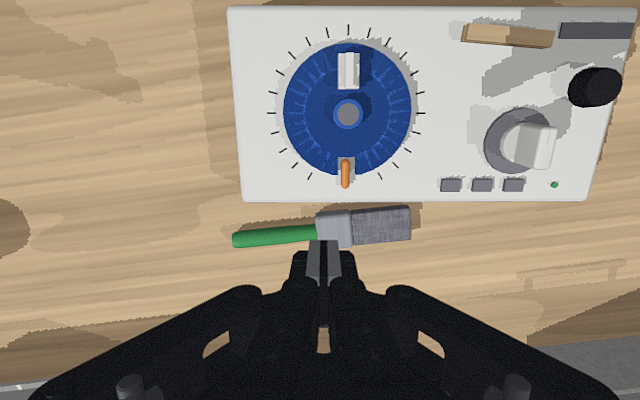

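The dial is down and the key, at (345,173), lies inside the notch. Fitted at its proud height, the disc's radius shrank from 55.5 to 53.6 mm. At home height it comes out at 55.5 mm, so the drop is about 10 mm. Handing in.

```bash
python3 -c "
from h import *
print(r.finish_job()); s=r.get_state(); print(s['clock'],s['contact_force'])"
```

```text
the job is handed in; nothing more can be done
None
the job is handed in; nothing more can be done
```

I turned the dial about 80° anticlockwise by pushing one side of its tab with the shut fingertips. I then pressed it home over the key, moved clear and handed the job in at about 18 s of the 51 s allowed. The hand-in reports no verdict.

- **Turning:** after the first push the notch was still about 7° short, so I pushed again. That brought it to about -6.6° against the key's -8.4°, which is about 1.6 mm and inside the 4 mm play.
- **Pressing:** the fingertip stopped at 68.3 mm (the hub top should be at 69 mm when home), with 57 N vertical and about 17 N sideways. The disc's size in the picture also fits a drop of about 10 mm.
- **Final picture:** the key lies inside the notch and the gripper is clear of everything. The bystanders in the wrist view look undisturbed, but I did not measure their positions or the heat knob's angle.
- **Disagreement:** the networks' points in the scene and side pictures were off by 10 mm or more at times, so I relied on the wrist camera.

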